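# Load the stamp-mount magazine

## Task

Load the two wooden stamp mounts into the feed magazine. Pull the follower back by its knob until you feel it come up gently against its stop, let it come forward a little to where the knob slips sideways into the catch's pocket and stays back by itself, and gently set both mounts upright in the track, side by side across it with their grips up. Then free the knob from the catch and ease the follower forward by hand, never letting it snap, until it presses the mounts together against the front stop; leave the knob released and the other things on the table alone.

Things in the scene. Friction and masses are not known exactly. Their poses are not given: they have to be found in the camera images.
- magazine: Fixed aluminium U-track, 250 mm long (x -25 to 225), 64 wide, open on top. Origin: table height, centre line, under the front stop's inner face. +x: along the track to the rear, the way the follower is pulled back; +y: the catch's side; z up. Channel 50 mm wide (y -25 to 25), floor 12 mm, walls and front stop 32 mm above the table. Other x, y below are in this frame.
- guide_bar: Dark steel bar 150 x 10 x 34 mm high, fixed along the track's +y side (x 65 to 215, y 33 to 43); origin mid-underside. It carries the steel catch plate (top 41 mm above the table, over x 70 to 239, y -8 to 43). The plate is clamped anywhere within 20 mm along x; the setting is not measured. Ramming the stem on it (over 25 N) damages it.
- guide_top (a point): Top of the guide bar's middle. The plate has a way for the knob's 10 mm stem: straight along x to a rigid end stop, which the stem's centre meets at x = 175 to 195 mm (by setting), with a side pocket to +y 15 mm long: the stem can go sideways only while its centre is 10 to 15 mm short of where it met the stop. Elsewhere the edge blocks it. In the pocket its front edge holds it back.
- knob: Black square knob on the follower, 20 x 20 x 34 mm, from 50 to 84 mm above the table, on a 10 mm square stem. Origin on its axis at table height, axes as the magazine's, 82 mm behind (+x of) the follower's face. Moves in x with the follower; slides sideways from y = 0 (in line, as at the start) to 13 mm (in the pocket), 1 to 2 N friction, no spring, stays where left.
- knob_grip (a point): Centre of the knob, 67 mm above the table.
- follower_face (a point): Centre of the follower's front face, 22 mm above the table: black plate 46 mm wide, 20 high, which pushes the mounts. Its x is 4 mm when the empty magazine is closed, at most 113 mm fully back. A spring pushes it to the front stop with 5 N closed, 8 N fully back.
- mount_a: Loose light-wood stamp mount, 50 g: rectangular base 26 (x) x 46 (y) x 22 mm high, with an upright wooden grip block in the middle, 18 (x) x 22 (y) mm, from 22 to 56 mm above its underside. Origin at the centre of the underside, z up. In the track its 46 mm length lies across the channel (its x axis along the track, either way round), so two of them together take up 52 mm of track.
- mount_b: The second stamp mount, the same in every way as mount_a; they may be loaded in either order.
- tape: Roll of paper tape, 90 mm across, 25 mm high, lying flat; not part of the job.
- ink_pad: Flat steel ink-pad tin, 64 x 94 x 18 mm; not part of the job.
- stamp: Finished round stamp with a turned wooden handle, 38 mm across, 64 mm high; not part of the job.
- driver: Screwdriver lying on the table, origin at the middle of its underside; not part of the job.
- marker: White marker pen with a black cap, lying flat; not part of the job.
There are look-alikes about, which are no part of the job. What is shaped like the mount_b but yellow is not meant. Leave any turquoise look-alike of the mount_a alone.

How it is judged:
By the outcome, as a careful person would: the job done as asked, in the order asked, and still so for the second after the job is handed in, with the robot touching nothing.
It also fails if it takes over 72 s, if anything falls off the work surface, if the arm or the gripper's body presses on something with over 40 N, if the wrist force passes 120 N, or if a joint passes its speed limit or range.

## Robot

A 7-joint arm with a two-finger parallel gripper is mounted at the origin on the work surface. World frame = base frame: x ahead of the robot, y to its left, z up, the work surface at z = 0. Lengths are in m, angles in rad, forces in N, time in s.
With the tool pointing down it reaches from about 0.425 to 0.825 m from the base axis. Payload 3.6 kg.
Tool frame: the origin (TCP) lies where the fingers leave the gripper's body, on its centre line; the fingertips stand 73 mm ahead of it and the grasp point (between the pads) lies 54 mm ahead of it; z points along the fingers, y is the line along which they close (so a half turn about z gives the same grasp; the last joint's range is limited). The gripper opens to 85 mm and grips with 20 to 120 N. Pads are 22 mm wide; open, the fingers measure 114 mm over their backs; the gripper's body (76 mm by 85 mm) begins 54 mm behind the grasp point. The pads swing forward as they close: fully open they stand 13 mm farther back than shut.
Start: joints at [-1.373, 0.615, -0.013, 1.423, 0.008, 1.103, -0.04], TCP at [0.144, 0.634, 0.304] pointing down, gripper open.
Joint ranges: [-3.12, 3.12], [-0.3, 2.06], [-1.34, 1.32], [0.26, 2.42], [-1.36, 4.5], [0.01, 1.98], [-2.84, 2.84]. Speed limits (rad/s): [2.79, 2.79, 3.14, 3.14, 3.14, 3.14, 3.14].

## Interface

Orientations are given as a unit quaternion [x, y, z, w].
In Python, from station import arm, snapshot, camera_info, ticket gives the robot as it stands. Calls block until the motion is done:
- arm.movep(position, orientation): joint-space move of the TCP to a pose.
- arm.line_to(position, velocity=0.15, ori=None): straight line of the TCP; ori=None keeps the orientation; velocity is the mean speed in m/s.
- arm.move_j(angles): joint-space move.
- arm.move_gripper(opening, effort=None): opening from 0.0 (shut) to 1.0 (fully open); effort is the grip in N (None keeps the last); returns when the fingers have stopped.
- arm.pause(seconds).
- arm.ik(position, orientation): joint angles nearest the present ones, or None.
- snapshot(name): name is "side" or "top" or "wrist"; returns the picture (384x512x3 uint8, blue, green, red); there is no depth.
- camera_info(name): a dict with "fx", "fy", "cx", "cy" (pixels), "R" (3x3) and "t" (3): a world point X has camera coordinates R X + t; the wrist camera has in their place "T_tool_cam" (4x4, takes a point from camera to tool coordinates, whose origin is the TCP and whose axes are the flange's). Camera axes: x right, y down, z forward; pixel columns grow to the right and rows downward; lengths in m; the calibration is good to about 2 mm. A picture is of the moment at which its call begins: read the wrist's pose just before it. camera_info takes no time and is no camera call.
A pose or a line that the arm cannot do raises arm.MotionError and nothing moves.
- ticket.finish_job(): hands the job in; it is judged then, once.
Readings, each from a call of its own:
- arm.read_time(): time.
- arm.read_joint_positions(): joint angles.
- arm.read_dq(): joint speeds.
- arm.read_effort(): joint torques, N m.
- arm.read_tool_pos(): TCP position.
- arm.read_eef_rot(): TCP orientation.
- arm.read_ft_force(): force on the tool from outside, world axes, zero at the start.
- arm.read_wrist_torque(): the same for the moment, N m.
- arm.read_opening(): opening from 0.0 (shut) to 1.0 (fully open).
- arm.read_finger_force(): force on a finger pad.
Only numpy, scipy, OpenCV 4.12 (cv2) and the standard library are available. Lean on these libraries where they do the work, as an engineer would, in place of code of your own. Each camera call takes 0.05 s, during which the arm holds its last target. There are 200 camera calls.

## Working session

There is one attempt and no reset: what is moved stays moved. The work goes in short steps, each a Python script; the robot and the scene stay as the last script left them, time stands still between calls to the robot, and variables do not carry over. Pictures are saved under pics/ and viewed, at most 11 in all, crops included, and the job is handed in when it is done.

```bash
ls; mkdir -p pics; python3 - <<'E'
from station import arm, snapshot, camera_info
import cv2, numpy as np
np.set_printoptions(precision=4,suppress=True)
for n in ("side","top","wrist"):
    cv2.imwrite(f"pics/{n}0.png",snapshot(n)); print(n,camera_info(n))
print(arm.read_time(),arm.read_tool_pos(),arm.read_eef_rot(),arm.read_ft_force())
a=cv2.imread("pics/top0.png");cv2.imwrite("pics/top0b.png",cv2.resize(a,(800,600),interpolation=cv2.INTER_CUBIC))
a=cv2.imread("pics/side0.png");cv2.imwrite("pics/side0b.png",cv2.resize(a,(800,600),interpolation=cv2.INTER_CUBIC))
E
```

```text
pics
side {'fx': 378.6406074569285, 'fy': 378.6406074569285, 'cx': 256.1270833606494, 'cy': 192.48583159354524, 'R': array([[-0.9249, -0.3801, -0.0029],
       [-0.2478,  0.6086, -0.7538],
       [ 0.2882, -0.6965, -0.6571]]), 't': array([0.4868, 0.2557, 0.5914])}
top {'fx': 370.89681087190644, 'fy': 370.89681087190644, 'cx': 261.0639201206552, 'cy': 196.61539482243316, 'R': array([[-0.0244, -0.9996,  0.0125],
       [-0.9967,  0.0234, -0.078 ],
       [ 0.0777, -0.0143, -0.9969]]), 't': array([-0.086 ,  0.5608,  0.8449])}
wrist {'fx': 343.6816334696433, 'fy': 343.6816334696433, 'cx': 251.5173409365749, 'cy': 186.67752910665075, 'T_tool_cam': array([[ 0.0009, -0.9619, -0.2732,  0.0682],
       [ 1.    ,  0.001 , -0.0003,  0.0015],
       [ 0.0005, -0.2732,  0.9619, -0.0703],
       [ 0.    ,  0.    ,  0.    ,  1.    ]])}
0.15 [0.1441 0.6334 0.303 ] [ 0.1116  0.9938 -0.001  -0.0001] [-0.1696 -0.7605  0.7766]
```

View pics/top0b.png

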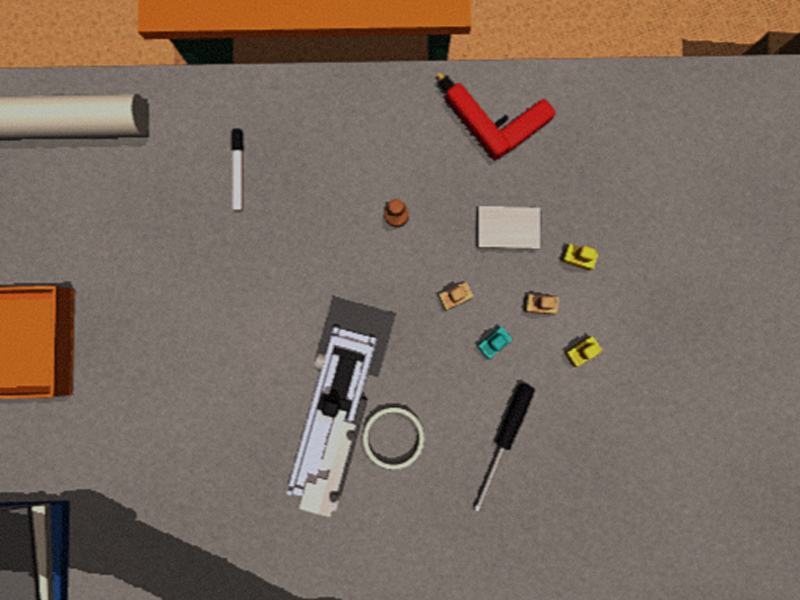

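View pics/side0b.png

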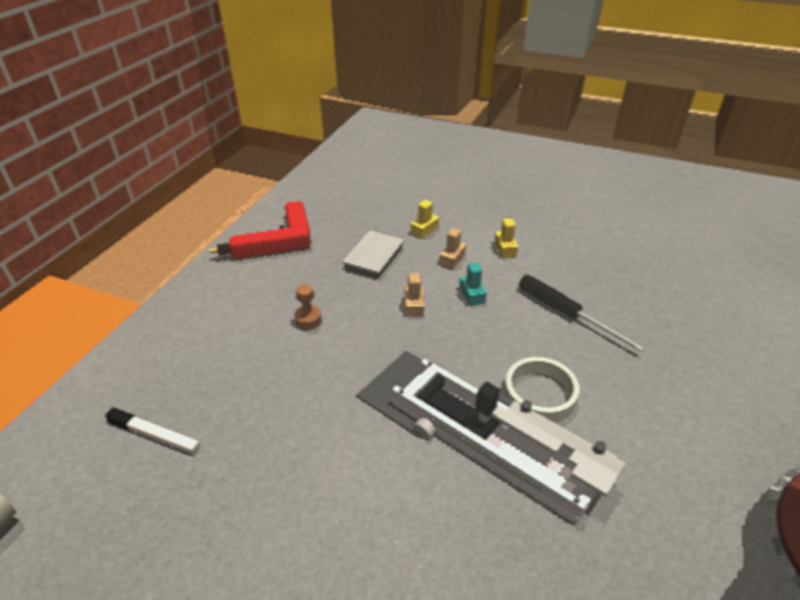

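The top view shows the magazine from about (355,335) at the front to (315,500) at the rear, with its knob at (333,402). The wood mounts are at (456,296) and (542,302); yellow and turquoise look-alikes sit nearby. Next step is a fit of the mount silhouettes in both views, plus crops of the magazine.

```bash
cat > h.py <<'E'
import cv2, numpy as np
from scipy.optimize import least_squares, minimize
from scipy.spatial.transform import Rotation as Rot
from station import camera_info
np.set_printoptions(precision=4,suppress=True)
def cam(n,pose=None):
    c=camera_info(n)
    if n!="wrist": return c["fx"],c["fy"],c["cx"],c["cy"],c["R"],c["t"]
    T=np.eye(4);T[:3,:3]=Rot.from_quat(pose[1]).as_matrix();T[:3,3]=pose[0]
    M=np.linalg.inv(T@c["T_tool_cam"])
    return c["fx"],c["fy"],c["cx"],c["cy"],M[:3,:3],M[:3,3]
def proj(c,X):
    q=np.atleast_2d(X)@c[4].T+c[5]
    return np.c_[c[0]*q[:,0]/q[:,2]+c[2],c[1]*q[:,1]/q[:,2]+c[3]]
def ray_z(c,uv,z):
    d=c[4].T@np.array([(uv[0]-c[2])/c[0],(uv[1]-c[3])/c[1],1]);o=-c[4].T@c[5]
    return o+d*(z-o[2])/d[2]
def place(p,yaw,z,L):
    c,s=np.cos(yaw),np.sin(yaw);L=np.atleast_2d(L)
    return np.c_[p[0]+c*L[:,0]-s*L[:,1],p[1]+s*L[:,0]+c*L[:,1],z+L[:,2]]
def box(x,y,z0,z1): return np.array([[a*x/2,b*y/2,z] for a in(-1,1) for b in(-1,1) for z in(z0,z1)])
BOX=[box(.026,.046,0,.022),box(.018,.022,.022,.056)]
def sil(c,p,yaw,z,shape,S=4):
    m=np.zeros((shape[0]*S,shape[1]*S),np.uint8)
    for b in BOX:
        u=(proj(c,place(p,yaw,z,b))+.5)*S
        cv2.fillConvexPoly(m,cv2.convexHull(np.round(u*16).astype(np.int32)),255,shift=4)
    return cv2.resize(m,(shape[1],shape[0]),interpolation=cv2.INTER_AREA)/255.
def wood(img):
    h=cv2.cvtColor(img,cv2.COLOR_BGR2HSV)
    return ((h[...,0]>=5)&(h[...,0]<=20)&(h[...,1]>85)&(h[...,2]>60)).astype(np.uint8)
def fit(views,p0,yaws=np.arange(0,np.pi,np.pi/8),z=None):
    """views: list of (cam,image). Fit x,y,yaw(,z) of a mount by silhouette near p0."""
    data=[]
    for c,im in views:
        w=wood(im);u=proj(c,[p0[0],p0[1],.025])[0]
        n,l,s,ce=cv2.connectedComponentsWithStats(w)
        k=min([i for i in range(1,n) if s[i,4]>25],key=lambda i:np.hypot(*(ce[i]-u)))
        x,y,ww,hh=s[k,:4];pad=12
        x0,y0=max(0,x-pad),max(0,y-pad);sl=(slice(y0,y+hh+pad),slice(x0,x+ww+pad))
        c2=(c[0],c[1],c[2]-x0,c[3]-y0,c[4],c[5]);data.append((c2,cv2.morphologyEx((l==k).astype(np.uint8),cv2.MORPH_CLOSE,np.ones((3,3)))[sl].astype(float)))
    def cost(v): return sum(np.abs(sil(c,v[:2],v[2],v[3] if z is None else z,m.shape)-m).sum()/m.sum() for c,m in data)
    best=None
    for y in yaws:
        r=minimize(cost,[*p0,y]+([0.] if z is None else []),method="Nelder-Mead",options=dict(initial_simplex=np.array([[*p0,y]+([0.] if z is None else [])]*(3+(z is None)+1))+np.vstack([np.zeros(3+(z is None)),np.diag([.01,.01,.3,.008][:3+(z is None)])]),xatol=1e-5,fatol=1e-5,maxiter=300))
        if best is None or r.fun<best.fun: best=r
    return best.x,best.fun
E
python3 - <<'E'
from h import *
im={n:cv2.imread(f"pics/{n}0.png") for n in("top","side")};C={n:cam(n) for n in im}
print("cams",[-C[n][4].T@C[n][5] for n in C])
for uv in [(456,296),(542,302)]:
    p=ray_z(C["top"],np.array(uv)*.64,.03)[:2]
    print(p,fit([(C[n],im[n]) for n in im],p))
    print(" top only",fit([(C["top"],im["top"])],p,z=0))
print("yellow/turq",[ray_z(C["top"],np.array(u)*.64,.03)[:2] for u in[(580,256),(583,350),(494,342)]])
for u in [(343,328),(375,335),(289,493)]: print("mag",ray_z(C["top"],np.array(u)*.64,.032)[:2])
t=im["top"][180:340,175:285];cv2.imwrite("pics/mt.png",np.hstack([cv2.resize(t,(400,582),interpolation=cv2.INTER_CUBIC),cv2.resize(im["side"][220:340,225:305+20],(400,480),interpolation=cv2.INTER_CUBIC)[:582] if 0 else np.vstack([cv2.resize(im["side"][220:340,225:405],(400,267),interpolation=cv2.INTER_CUBIC),np.zeros((315,400,3),np.uint8)])]))
E
```

```text
cams [array([ 0.4911, -0.087 ,  0.8871]), array([0.3432, 0.4413, 0.5828])]
[ 0.573  -0.1713] (array([ 0.5765, -0.172 ,  0.3893, -0.0009]), np.float64(0.32058264784924256))
 top only (array([ 0.576 , -0.1716,  0.4077]), np.float64(0.12316963482640762))
[ 0.5611 -0.2992] (array([ 0.56  , -0.304 ,  3.1082, -0.0007]), np.float64(0.44891168802322695))
 top only (array([ 0.5602, -0.3024,  3.0504]), np.float64(0.1661397598687052))
yellow/turq [array([ 0.6289, -0.3592]), array([ 0.4883, -0.357 ]), array([ 0.5034, -0.2254])]
mag [ 0.5293 -0.0029]
mag [ 0.5179 -0.0498]
mag [0.2935 0.0785]
```

View pics/mt.png

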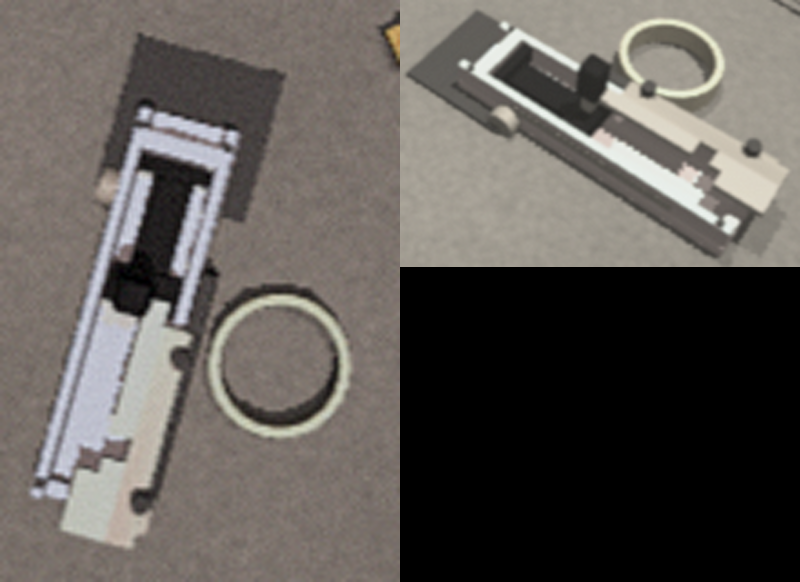

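The crop shows the magazine's outer left wall running from (137,125) to (37,490), the knob at (133,285), and the plate to its right with the pocket at about (105,455). The knob's travel comes inside the arm's vertical reach, so I'll check IK with the tool tilted.

```bash
cat >> h.py <<'E'
def quat(xt, tilt):
    """tool y across the track; tool x horizontal heading xt (2-vector); fingers tipped by tilt (rad) toward +xt."""
    a=np.array([xt[0],xt[1],0])/np.hypot(*xt[:2]); zd=np.array([0,0,-1.])
    z=np.cos(tilt)*zd+np.sin(tilt)*a; x=np.cos(tilt)*a-np.sin(tilt)*zd; y=np.cross(z,x)
    return Rot.from_matrix(np.c_[x,y,z])
def tcp(grasp,R,d=.054): return np.asarray(grasp)-R.as_matrix()[:,2]*d
E
python3 - <<'E'
from h import *
from station import arm
O=np.array([.500,-.018,0]);u=np.array([-.944,.326,0]);u/=np.linalg.norm(u)
for s in(1,-1):
  for kx in(.086,.134,.165,.195):
    r=[]
    for t in np.deg2rad([0,10,20,30,40,50]):
        R=quat(s*u[:2],s*t); g=O+u*kx+[0,0,.067]
        q=arm.ik(tcp(g,R),R.as_quat()); r.append(None if q is None else np.round(q,2).tolist())
    print(s,kx,[i is not None for i in r], [i for i in r if i][:1])
w=np.array([-u[1],u[0],0])
print('closing along x')
for s in(1,-1):
  for kx in(.086,.134,.165,.195):
    r=[]
    for t in np.deg2rad([0,10,20,30,40,50]):
        # tool y along u, tilt about an axis: rotate fingers toward base (+u)
        z=np.array([0,0,-1])*np.cos(t)+u*np.sin(t); x=s*w; y=np.cross(z,x)
        R=Rot.from_matrix(np.c_[x,y,z]); g=O+u*kx+[0,0,.067]
        r.append(arm.ik(tcp(g,R),R.as_quat()) is not None)
    print(s,kx,r)
print("mounts")
for p,yaw in(((.5765,-.172),.39),((.56,-.303),3.09)):
  for s in(1,-1):
    R=quat(s*np.array([np.cos(yaw),np.sin(yaw)]),0);print(arm.ik(tcp([*p,.044],R),R.as_quat()))
for s in(1,-1):
    R=quat(s*u[:2],0);print(arm.ik(tcp(O+u*.02+[0,0,.056],R),R.as_quat()),arm.ik(tcp(O+u*.045+[0,0,.056],R),R.as_quat()))
E
```

```text
1 0.086 [True, True, True, True, True, True] [[-0.06, 0.6, -0.02, 2.25, 0.05, 0.3, 1.11]]
1 0.134 [True, True, True, True, True, True] [[-0.1, 0.57, -0.03, 2.36, 0.09, 0.21, 1.02]]
1 0.165 [False, True, True, True, True, True] [[-0.07, 0.59, -0.05, 2.32, -0.12, 0.39, 1.24]]
1 0.195 [False, True, True, True, True, True] [[-0.09, 0.58, -0.07, 2.39, -0.13, 0.33, 1.21]]
-1 0.086 [True, True, True, True, True, True] [[-0.45, 0.67, 0.55, 2.26, -0.87, 0.44, -1.08]]
-1 0.134 [True, True, True, True, True, True] [[-0.5, 0.64, 0.55, 2.37, -1.02, 0.37, -0.96]]
-1 0.165 [False, True, True, True, True, True] [[-0.59, 0.72, 0.74, 2.34, -0.93, 0.65, -0.97]]
-1 0.195 [False, True, True, True, True, True] [[-0.62, 0.7, 0.74, 2.41, -1.0, 0.61, -0.92]]
closing along x
1 0.086 [True, True, True, True, True, True]
1 0.134 [True, True, True, True, True, True]
1 0.165 [False, True, True, True, True, True]
1 0.195 [False, True, True, True, True, True]
-1 0.086 [True, True, True, True, True, True]
-1 0.134 [True, True, True, True, True, True]
-1 0.165 [False, True, True, True, True, True]
-1 0.195 [False, True, True, True, True, True]
mounts
[-0.0199  0.8465  0.4612  1.7619 -0.5673  0.6692 -0.4191]
[ 0.3554  0.8023 -0.1675  1.7491  0.2115  0.6077  2.0248]
[ 0.503   0.8354 -0.0709  1.6441  0.0852  0.6651  1.9075]
[ 0.1903  0.8873  0.4788  1.6552 -0.5589  0.7393 -0.6824]
[-0.0072  0.6666 -0.0214  2.0874  0.0349  0.388   1.182 ] [-0.0222  0.6485 -0.0269  2.1511  0.0485  0.3425  1.149 ]
[-0.4904  0.7989  0.745   2.1018 -0.9676  0.631  -0.9576] [-0.5143  0.7802  0.7443  2.1656 -1.0108  0.5973 -0.9161]
```

```bash
python3 - <<'E'
from h import *
from station import arm,snapshot
import pickle
O=np.array([.500,-.018,0]);u=np.array([-.944,.326,0]);u/=np.linalg.norm(u)
R=quat(u[:2],0)
P=[]
for i,x in enumerate((.05,.11)):
    arm.movep(O+u*x+[0,0,.30 if i==0 else .24],R.as_quat()) if i==0 else arm.line_to(O+u*x+[0,0,.22],velocity=.2)
    pose=(np.array(arm.read_tool_pos()),np.array(arm.read_eef_rot()))
    im=snapshot("wrist");cv2.imwrite(f"pics/w{i}.png",im);P.append(pose);print(arm.read_time(),pose)
pickle.dump(P,open("P.pkl","wb"))
cv2.imwrite("pics/w0b.png",cv2.resize(cv2.imread("pics/w0.png"),(800,600),interpolation=cv2.INTER_CUBIC))
cv2.imwrite("pics/w1b.png",cv2.resize(cv2.imread("pics/w1.png"),(800,600),interpolation=cv2.INTER_CUBIC))
E
```

```text
2.7083 (array([ 0.453 , -0.0007,  0.2999]), array([ 0.1646,  0.9864,  0.0002, -0.    ]))
3.4083 (array([0.3972, 0.018 , 0.2205]), array([0.1653, 0.9862, 0.0001, 0.0011]))
```

View pics/w0b.png

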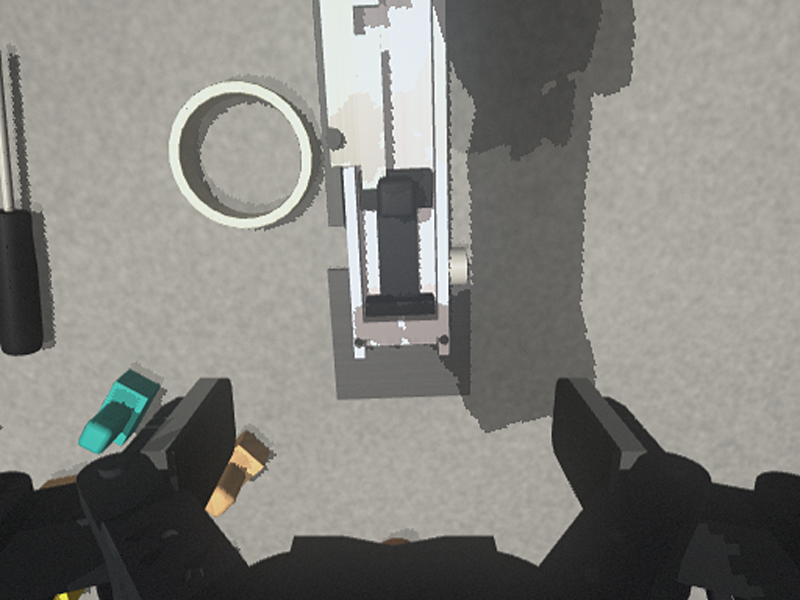

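View pics/w1b.png

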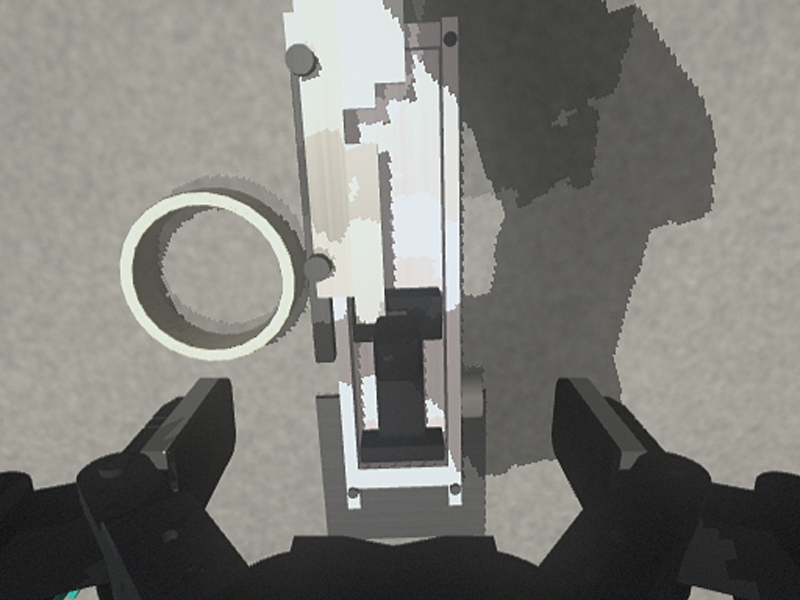

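Both wrist views show the magazine: front wall ends at (347,510) and (462,505) in w1, rear right corner at (457,17), knob at about (400,320). I'll fit the pose from these corners, then check it against image gradients along the wall edges.

```bash
python3 - <<'E'
from h import *
import pickle
P=pickle.load(open("P.pkl","rb"))
W=[cam("wrist",p) for p in P];T=cam("top");S=cam("side")
k=lambda u:(np.array(u)+.5)*.64-.5
obs=[(W[0],k((450,355)),(-25,-32,32)),(W[0],k((354,358)),(-25,32,32)),(W[1],k((462,505)),(-25,-32,32)),(W[1],k((347,510)),(-25,32,32)),(W[1],k((457,17)),(225,-32,32)),(W[1],k((442,17)),(225,-25,32))]
def res(v,o=obs): return np.concatenate([(proj(c,place(v[:2],v[2],v[3]-.032,np.array(m)/1e3))[0]-q) for c,q,m in o])
y0=np.arctan2(.326,-.944)
r=least_squares(res,[.5,-.018,y0,.032]);v=r.x;print("wrist fit",v,"\nres px",r.fun)
ims=[cv2.imread(f"pics/w{i}.png") for i in(0,1)]
def prof(c,im,line,xs,ax,v):
    g=cv2.GaussianBlur(cv2.cvtColor(im,cv2.COLOR_BGR2GRAY).astype(np.float32),(0,0),.7);ds=np.arange(-5,5.01,.25);out=[]
    for d in ds:
        L=np.array([[x,line+d,32] if ax=='y' else [line+d,x,32] for x in xs])/1e3
        uv=proj(c,place(v[:2],v[2],0,L)).astype(np.float32)
        out.append(cv2.remap(g,uv[:,:1],uv[:,1:],cv2.INTER_LINEAR).mean())
    gr=np.gradient(np.array(out),ds);i=np.argsort(-np.abs(gr));pk=[]
    for j in i:
        if all(abs(ds[j]-p[0])>1.2 for p in pk): pk.append((round(float(ds[j]),2),round(float(gr[j]),1)))
        if len(pk)==3:break
    return pk
for n,c,im in(("w0",W[0],ims[0]),("w1",W[1],ims[1]),("top",T,cv2.imread("pics/top0.png"))):
    for l,xs in((-32,np.arange(-20,55)),(-32,np.arange(100,150)),(-25,np.arange(20,55)),(25,np.arange(5,55)),(32,np.arange(-20,55))): print(n,"y",l,xs[0],prof(c,im,l,xs,'y',v))
    print(n,"x0",prof(c,im,0,np.arange(-22,22),'x',v),"x-25",prof(c,im,-25,np.array([-31,-30,-29,-28,-27,-26,26,27,28,29,30,31]),'x',v))
o=cv2.resize(ims[1],None,fx=3,fy=3,interpolation=cv2.INTER_CUBIC)
def dl(a,b,z,col=(0,0,255)):
    q=(proj(W[1],place(v[:2],v[2],0,np.array([[*a,z],[*b,z]])/1e3))+.5)*3-.5
    cv2.line(o,*[tuple(int(t) for t in p) for p in q],col,1)
for y in(-32,-25,25,32): dl((-25,y),(60,y),32)
for y in(-32,-25): dl((60,y),(225,y),32)
dl((0,-25),(0,25),32);dl((-25,-32),(-25,32),32);dl((225,-32),(225,-25),32)
for a,b in(((76,-10),(76,10)),((96,-10),(96,10)),((76,-10),(96,-10)),((76,10),(96,10))): dl(a,b,84,(0,255,0))
dl((4,-23),(4,23),32,(255,0,0))
cv2.imwrite("pics/ov.png",o[430:1030,450:1050][:, :600] if 0 else o[400:1000,430:930])
E
```

```text
wrist fit [ 0.5004 -0.0102  2.8516  0.033 ] 
res px [-0.4924 -0.0205  0.386   0.2928 -0.4551  0.3273  0.5471 -0.3121  0.348
 -0.3282 -0.3494  0.1408]
w0 y -32 -20 [(0.25, 55.8), (1.5, 13.3), (-2.25, -11.8)]
w0 y -32 100 [(0.0, 81.9), (-2.0, -27.4), (1.25, 22.8)]
w0 y -25 20 [(0.0, -58.4), (2.0, 46.7), (-1.25, -18.3)]
w0 y 25 5 [(0.25, 64.8), (-4.5, -32.4), (1.5, 17.7)]
w0 y 32 -20 [(0.25, -49.5), (1.5, -16.5), (-2.0, 7.7)]
w0 x0 [(0.25, -34.0), (4.25, -14.5), (-1.0, -14.3)] x-25 [(0.5, 45.3), (-0.75, 29.1), (1.75, 11.6)]
w1 y -32 -20 [(0.0, 49.7), (1.25, 8.0), (5.0, 6.4)]
w1 y -32 100 [(0.0, 97.7), (-1.75, -33.6), (1.25, 11.3)]
w1 y -25 20 [(1.75, 44.2), (-0.25, -35.0), (3.5, -7.2)]
w1 y 25 5 [(0.0, 84.5), (-5.0, -30.1), (1.25, 17.4)]
w1 y 32 -20 [(0.25, -67.9), (-1.0, -14.6), (1.5, -9.6)]
w1 x0 [(0.25, -65.5), (-1.0, -23.5), (4.25, -21.8)] x-25 [(0.0, 54.0), (-1.25, 23.5), (1.25, 15.1)]
top y -32 -20 [(2.25, 17.0), (1.0, 14.6), (3.5, 14.4)]
top y -32 100 [(2.5, 17.9), (1.25, 15.7), (3.75, 13.3)]
top y -25 20 [(-5.0, 12.9), (-3.75, 12.0), (1.0, -11.8)]
top y 25 5 [(3.0, 13.1), (1.75, 9.5), (4.25, 9.1)]
top y 32 -20 [(2.75, -18.3), (4.0, -15.8), (1.5, -14.8)]
top x0 [(1.5, -27.7), (0.25, -24.4), (2.75, -23.8)] x-25 [(0.5, 24.8), (1.75, 21.0), (-0.75, 19.6)]
```

View pics/ov.png

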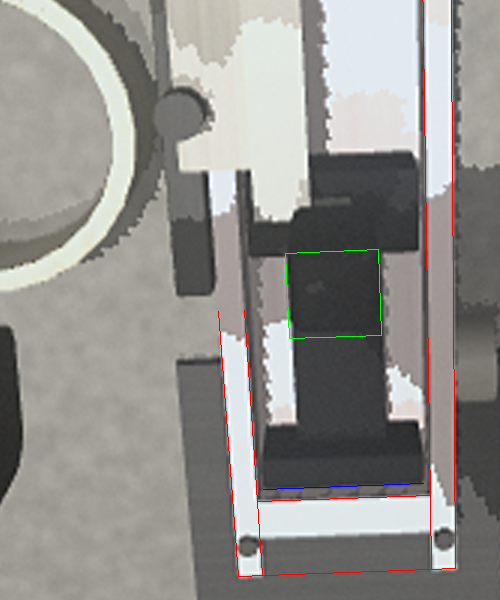

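The overlay fits within about 0.3 mm: wall tops at z = 0.033, magazine origin (0.5004, -0.0102), yaw 2.8516. Now I'll grip the knob.

```bash
cat >> h.py <<'E'
from station import arm,snapshot
MO=np.array([.5004,-.0102,0]);YAW=2.8516
U=np.array([np.cos(YAW),np.sin(YAW),0]);V=np.array([-U[1],U[0],0]);TILT=np.deg2rad(20)
RK=quat(U[:2],TILT)
def pk(x,y=0,z=.071): return tcp(MO+U*x+V*y+[0,0,z],RK)   # tcp for gripping the knob at mag x,y (m)
def magpos(R=RK): # grasp point in mag frame
    d=np.array(arm.read_tool_pos())+Rot.from_quat(arm.read_eef_rot()).as_matrix()[:,2]*.054-MO
    return np.array([d@U,d@V,d[2]])
def F():
    f=np.array(arm.read_ft_force());return np.array([f@U,f@V,f[2]])
E
python3 - <<'E'
from h import *
arm.move_gripper(.6,25)
arm.movep(pk(.086,0,.14),RK.as_quat());print(arm.read_time(),magpos(),F())
arm.line_to(pk(.086),velocity=.1);arm.pause(.1);print(arm.read_time(),magpos(),"F",F(),arm.read_opening())
arm.move_gripper(0.0,25);arm.pause(.1);print(arm.read_time(),magpos(),"F",F(),arm.read_opening(),arm.read_finger_force(),arm.read_wrist_torque())
E
```

```text
4.3083 [0.0858 0.0004 0.1392] [ 0.6683 -1.3679 -0.566 ]
5.25 [ 0.0856 -0.0002  0.0716] F [-0.799   0.4459 -0.113 ] 0.5970438574519301
5.725 [0.0858 0.0013 0.0715] F [-0.561   4.9671  5.5823] 0.22599911202330347 28.739334046840668 [-0.6766  0.1187  0.3479]
```

```bash
sed -i 's/^MO=.*/MO=np.array([.5004,-.0102,0]);YAW=2.8516;MO=MO+.0013*np.array([-np.sin(YAW),np.cos(YAW),0])/' h.py
python3 - <<'E'
from h import *
arm.line_to(pk(.086),velocity=.03);print(arm.read_time(),magpos(),"F",F())
arm.line_to(pk(.125),velocity=.08);print(arm.read_time(),magpos(),"F",F())
arm.line_to(pk(.166),velocity=.08);arm.pause(.15);f=[F() for _ in range(3)];base=np.mean(f,0);print(arm.read_time(),magpos(),"base",base,arm.read_finger_force(),arm.read_opening())
x=.166;log=[]
while x<.200:
    x+=.001;arm.line_to(pk(x),velocity=.02);f=F();m=magpos();log.append((x*1e3,*m[:2]*1e3,*f))
    if f[0]<base[0]-4: break
arm.pause(.1);print(np.array(log)[-12:],len(log));print(arm.read_time(),magpos(),F(),arm.read_opening())
E
```

```text
5.975 [0.0858 0.0001 0.0715] F [0.441  1.7193 5.7616]
6.6083 [0.121  0.     0.0714] F [-5.2326  2.525   6.3149]
7.4167 [ 0.1611 -0.      0.0714] base [-7.7329  3.0727  7.5292] 29.39911276102066 0.23104250507424848
[[189.     183.4879  -0.0587  -7.2355   4.5765   9.7204]
 [190.     184.4637  -0.0807  -8.3031   3.916   10.8126]
 [191.     185.4286  -0.081   -6.9771   4.1516  11.1097]
 [192.     186.4565  -0.0855  -8.0136   4.0313  11.4509]
 [193.     187.4463  -0.0588  -7.5229   3.3053  11.0131]
 [194.     188.4412  -0.0768  -7.9216   4.3639  11.0916]
 [195.     189.4405  -0.0822  -7.3048   3.7346  10.6244]
 [196.     190.4355  -0.08    -8.2504   4.4295  10.9119]
 [197.     191.4595  -0.0857  -7.7421   3.9714  11.1686]
 [198.     192.4316  -0.0905  -7.6062   4.5691  11.4802]
 [199.     193.3351  -0.0757  -7.9771   4.2848  11.4177]
 [200.     193.3445  -0.072  -10.5108   4.2579  12.4378]] 34
16.0167 [ 0.1933 -0.0001  0.0713] [-9.7365  4.3171 12.694 ] 0.2264268903750125
```

```bash
python3 - <<'E'
from h import *
def rep(s): print(s,round(arm.read_time(),2),magpos()*1e3,"F",F(),round(arm.read_opening(),3))
arm.line_to(pk(.201),velocity=.02);rep("stop?")
xs=magpos()[0]
arm.line_to(pk(.1865+(xs-.19335)),velocity=.03);arm.pause(.1);rep("fwd")
e=magpos()[0]-(xs-.0125);x=.1865+(xs-.19335)-e
arm.line_to(pk(x),velocity=.03);rep("adj")
for y in (.004,.008,.012,.0145):
    arm.line_to(pk(x,y),velocity=.03);rep(f"y{y}")
    if abs(F()[1])>12: break
E
```

```text
stop? 16.27 [193.3795  -0.0984  71.2706] F [-11.3775   5.2882  13.0854] 0.226
fwd 17.0 [180.7795  -0.0637  71.3014] F [-8.2686  3.9899  9.484 ] 0.228
adj 17.25 [180.8832  -0.0723  71.308 ] F [-8.0099  3.6897  9.922 ] 0.229
y0.004 17.53 [180.881    2.9746  71.3146] F [-8.3304  1.4249  9.5935] 0.229
y0.008 17.82 [180.9112   6.8067  71.3087] F [-6.9413  0.9131  9.7799] 0.229
y0.012 18.1 [180.89    10.7876  71.3103] F [-7.2734  0.6799  9.6138] 0.231
y0.0145 18.35 [180.8987  13.1275  71.3114] F [-6.8377  0.3458  9.5207] 0.226
```

```bash
python3 - <<'E'
from h import *
def rep(s): print(s,round(arm.read_time(),2),magpos()*1e3,"F",F(),round(arm.read_opening(),3))
x=.1865
while x>.175:
    x-=.001;arm.line_to(pk(x,.0145),velocity=.03);f=F()
    if f[0]>0: break
rep("eased %.4f"%x)
arm.move_gripper(.6);rep("open")
arm.line_to(pk(x,.0135,.15),velocity=.2);rep("up")
R=quat([np.cos(.39),np.sin(.39)],0)
arm.move_gripper(.75)
# view mounts: camera looking at the middle between them
Rv=quat(U[:2],0)
g=np.array([.57,-.235,.0])
p=g-(Rv.as_matrix()@np.array([-.04,0,0]));p[2]=.26
arm.movep(p,Rv.as_quat())
pose=(np.array(arm.read_tool_pos()),np.array(arm.read_eef_rot()));im=snapshot("wrist");im2=snapshot("top");cv2.imwrite("pics/m0.png",im);cv2.imwrite("pics/top1.png",im2)
import pickle;pickle.dump(pose,open("m0.pkl","wb"));print(arm.read_time(),pose)
c=cam("wrist",pose)
for q in((.578,-.170),(.561,-.301)): print(proj(c,[*q,.03]))
a=cv2.resize(im,(512,384));b=cv2.resize(im2[180:340,175:285],(264,384),interpolation=cv2.INTER_CUBIC)
cv2.imwrite("pics/m0b.png",np.hstack([a,b]))
E
```

```text
eased 0.1775 20.6 [178.041   13.1815  71.3693] F [ 0.5816 -2.4771  6.7114] 0.23
open 21.01 [177.4118  14.5807  70.8579] F [ 0.1906 -0.6312  0.1672] 0.6
up 21.55 [177.6352  13.4759 149.7496] F [-0.6386 -0.446  -0.6496] 0.602
23.175 (array([ 0.5314, -0.2216,  0.2593]), array([ 0.1434,  0.9897,  0.0011, -0.0011]))
[[317.7938 201.2937]]
[[176.8476 222.528 ]]
```

View pics/m0b.png

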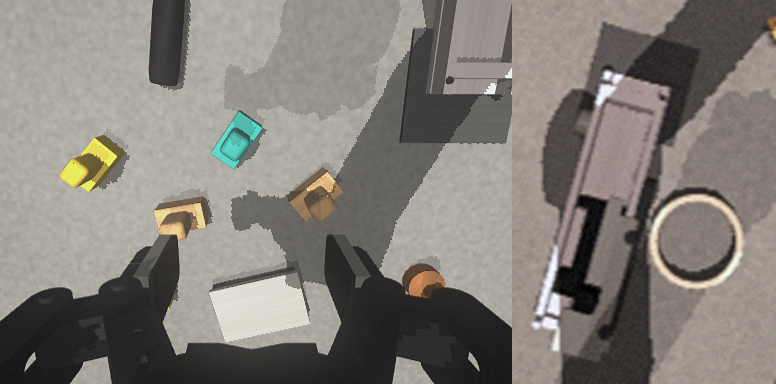

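The follower stays back in the pocket (right panel). In the wrist view the wood mounts are at (317,195) and (180,217). I'll refine both with the wrist fit.

```bash
python3 - <<'E'
from h import *
import pickle
pose=pickle.load(open("m0.pkl","rb"));c=cam("wrist",pose);im=cv2.imread("pics/m0.png");T=cam("top");ti=cv2.imread("pics/top0.png")
im[235:]=0 if 0 else im[235:]
for q,y in(((.578,-.170),.39),((.561,-.301),3.09)):
    print("wrist",fit([(c,im)],q,[y],z=0),"z free",fit([(c,im),(T,ti)],q,[y]))
    u=proj(c,[*q,.03])[0].astype(int);print(u,cv2.cvtColor(im,cv2.COLOR_BGR2HSV)[u[1]-12:u[1]+13:6,u[0]-12:u[0]+13:12].tolist(), wood(im)[u[1]-30:u[1]+30,u[0]-35:u[0]+35].sum())
E
```

```text
wrist (array([ 0.5763, -0.1697,  0.4492]), np.float64(0.2282870508609535)) z free (array([ 0.5756, -0.1704,  0.4248, -0.0004]), np.float64(0.3690318804371746))
[317 201] [[[17, 91, 120], [15, 95, 115], [17, 110, 221]], [[16, 108, 170], [16, 85, 87], [15, 94, 98]], [[15, 81, 88], [16, 96, 106], [16, 104, 142]], [[16, 104, 150], [16, 102, 145], [16, 103, 146]], [[16, 108, 153], [16, 107, 145], [16, 106, 140]]] 1489
wrist (array([ 0.5604, -0.3002,  3.1143]), np.float64(0.8329023712244175)) z free (array([ 0.563 , -0.3098,  3.0218, -0.0287]), np.float64(0.8814989890631766))
[176 222] [[[20, 93, 235], [18, 102, 235], [19, 102, 234]], [[24, 89, 236], [15, 91, 112], [16, 70, 87]], [[15, 92, 119], [16, 101, 162], [16, 76, 87]], [[18, 105, 231], [23, 91, 233], [15, 73, 84]], [[17, 96, 178], [18, 103, 206], [22, 15, 182]]] 960
```

```bash
sed -i 's/return ((h\[.*/return ((h[...,0]>=6)\&(h[...,0]<=26)\&(h[...,1]>52)\&(h[...,2]>50)).astype(np.uint8)/' h.py; python3 - <<'E'
from h import *
import pickle
pose=pickle.load(open("m0.pkl","rb"));c=cam("wrist",pose);im=cv2.imread("pics/m0.png");T=cam("top");ti=cv2.imread("pics/top0.png")
for q,y in(((.578,-.170),.42),((.561,-.301),3.09)):
    print("wrist",fit([(c,im)],q,[y],z=0),"top",fit([(T,ti)],q,[y],z=0),"z free",fit([(c,im),(T,ti)],q,[y]))
E
```

```text
wrist (array([ 0.576, -0.17 ,  0.429]), np.float64(0.06214605864167817)) top (array([ 0.5761, -0.1715,  0.4136]), np.float64(0.08382732938136495)) z free (array([ 0.5754, -0.1706,  0.4196,  0.0034]), np.float64(0.18506635580303246))
wrist (array([ 0.5605, -0.3   ,  3.0399]), np.float64(0.14298108623980563)) top (array([ 0.5597, -0.3033,  2.9987]), np.float64(0.12126073569923837)) z free (array([ 0.5608, -0.3024,  2.9926, -0.0049]), np.float64(0.32720882575219806))
```

```bash
cat >> h.py <<'E'
import sys
RP=quat(U[:2],0)
def rep(s): print(s,round(arm.read_time(),2),magpos()*1e3,"F",F(),round(arm.read_opening(),3))
def pick(p,yaw):
    R=quat([np.cos(yaw),np.sin(yaw)],0)
    arm.move_gripper(.62,25)
    arm.movep(tcp([*p,.115],R),R.as_quat());arm.line_to(tcp([*p,.044],R),velocity=.12);rep("at")
    arm.move_gripper(0.);arm.pause(.1);rep("gripped");zg=magpos()[2];fz=F()[2]
    arm.line_to(tcp([*p,.135],R),velocity=.2);rep("lifted");return zg
def over(x,z=.14):
    arm.movep(tcp(MO+U*x+[0,0,z],RP),RP.as_quat());arm.pause(.1);m=magpos();rep("over")
    d=-m[1];a=Rot.from_quat(arm.read_eef_rot()).as_matrix()
    print("tool yaw err deg",np.rad2deg(np.arctan2(a[:3,1]@U,-(a[:3,1]@V))))
    return d
def lower(x,d,zg):
    t=lambda z:tcp(MO+U*x+V*d+[0,0,z],RP)
    arm.line_to(t(zg+.035),velocity=.15);rep("near")
    f0=F();z=zg+.035;hit=None
    while z>zg+.008:
        z-=.002 if z>zg+.016 else .001
        arm.line_to(t(z),velocity=.04);f=F()
        if f[2]-f0[2]>2.5 or np.abs(f-f0)[:2].max()>4: break
    rep("down cmd %.1f expect %.1f"%(z*1e3,(zg+.012)*1e3));print("dF",f-f0)
E
python3 - <<'E'
from h import *
zg=pick((.5757,-.1710),.425+np.pi)
d=over(.017);print("zg",zg,"d",d);open("zg","w").write(f"{zg} {d}")
pose=(np.array(arm.read_tool_pos()),np.array(arm.read_eef_rot()));im=snapshot("wrist");cv2.imwrite("pics/p0.png",im)
cv2.imwrite("pics/p0b.png",cv2.resize(im,(800,600),interpolation=cv2.INTER_CUBIC))
E
```

```text
at 24.73 [-118.9092  131.7033   44.9385] F [ 0.0463 -0.7452  0.1778] 0.622
gripped 25.2 [-118.9208  131.2486   45.0096] F [-0.177   0.3876  5.6724] 0.249
lifted 25.81 [-117.0855  131.1886  133.9721] F [ 0.1721 -0.1916 -1.3066] 0.252
over 26.7 [ 15.541    1.4712 139.6736] F [-0.287   0.0593 -1.1279] 0.251
tool yaw err deg -0.10464207382537304
zg 0.04500959590546235 d -0.0014711540130624558
```

View pics/p0b.png

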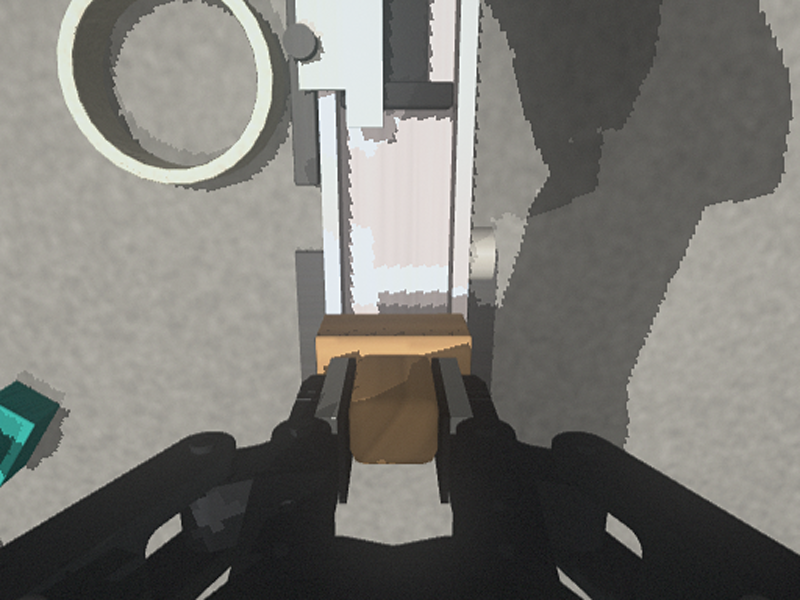

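The mount sits squarely in the pads at (393,390). The channel centre lies about 2.5 px to the right, which matches the measured 1.5 mm offset, so I'll correct for it and lower.

```bash
python3 - <<'E'
from h import *
zg,d=map(float,open("zg").read().split())
arm.line_to(tcp(MO+U*.017+V*d+[0,0,.10],RP),velocity=.15,ori=RP.as_quat());arm.pause(.1);m=magpos();rep("line");d-=m[1]
lower(.017,d,zg)
E
```

```text
line 27.27 [ 16.0554  -1.1666 100.7223] F [ 0.4246 -0.6026 -0.6852] 0.249
near 27.55 [17.098  -0.1714 80.3035] F [-0.4997 -0.3819 -0.8869] 0.251
down cmd 56.0 expect 57.0 31.05 [16.9942 -0.3019 56.9471] F [ 1.8075 -0.1388  7.7125] 0.252
dF [2.3072 0.2431 8.5994]
```

```bash
python3 - <<'E'
from h import *
arm.move_gripper(.5);p=np.array(arm.read_tool_pos());arm.line_to(p+[0,0,.08],velocity=.2);rep("up")
zg=pick((.5602,-.3015),3.02)
x=.047;d=over(x)
arm.line_to(tcp(MO+U*x+V*d+[0,0,.115],RP),velocity=.15,ori=RP.as_quat());arm.pause(.1);m=magpos();rep("line");d-=m[1]
open("zg","w").write(f"{zg} {d}")
im=snapshot("wrist");cv2.imwrite("pics/p1b.png",cv2.resize(im,(800,600),interpolation=cv2.INTER_CUBIC))
E
```

```text
up 31.93 [ 17.483   -0.3634 135.4646] F [-0.0075  0.0261 -0.0222] 0.5
at 34.11 [-141.2063  260.561    44.5829] F [0.0693 0.3626 0.5656] 0.621
gripped 34.58 [-141.2997  260.9454   45.0205] F [0.4414 0.1199 5.6799] 0.252
lifted 35.19 [-139.5502  260.3206  133.8293] F [ 0.1073  0.776  -1.0104] 0.247
over 36.52 [ 45.6154   1.1822 139.9838] F [-0.1334  0.332  -0.0264] 0.254
tool yaw err deg -0.14944536959492802
line 36.93 [ 46.3302  -0.7894 115.426 ] F [ 0.1655 -0.3995 -1.1739] 0.249
```

View pics/p1b.png

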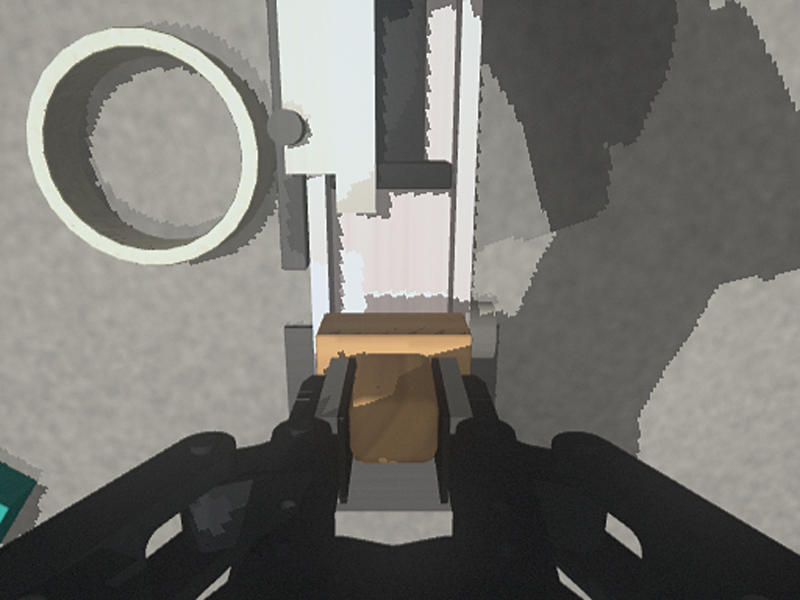

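The second mount is held squarely at (393,390), centred over the channel, with the follower still back. I'll lower it and release.

```bash
python3 - <<'E'
from h import *
zg,d=map(float,open("zg").read().split())
lower(.047,d,zg)
if magpos()[2]<zg+.0135:
    arm.move_gripper(.5);p=np.array(arm.read_tool_pos());arm.line_to(p+[0,0,.08],velocity=.2);rep("up")
    arm.move_gripper(.6,25)
    arm.movep(pk(.178,.013,.14),RK.as_quat());arm.pause(.05);rep("over knob")
    cv2.imwrite("pics/k.png",snapshot("wrist"))
E
```

```text
near 37.37 [46.9748 -0.2866 80.2196] F [ 0.8243  1.344  -0.2195] 0.253
down cmd 56.0 expect 57.0 40.87 [47.0172 -0.3963 56.8855] F [1.0845 0.4032 8.3198] 0.254
dF [ 0.2602 -0.9408  8.5393]
up 41.75 [ 47.4387  -0.4954 135.5162] F [-0.4363  0.0643 -0.448 ] 0.499
over knob 42.64 [176.3037  12.712  139.8129] F [-0.7405  0.3439 -0.3367] 0.601
```

View pics/k.png

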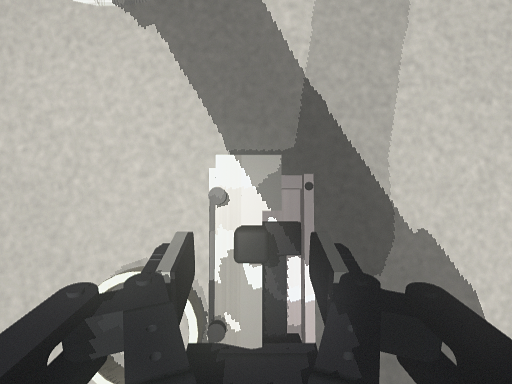

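```bash
python3 - <<'E'
from h import *
arm.line_to(pk(.178,.013),velocity=.12);rep("at")
arm.move_gripper(0.,25);arm.pause(.1);rep("grip")
arm.line_to(pk(.184,.013),velocity=.04);arm.pause(.1);rep("back")
e=.1808-magpos()[0];x=.184+e
arm.line_to(pk(x,.013),velocity=.04);arm.pause(.05);rep("back2")
if abs(magpos()[0]-.1808)<.0012:
    for y in(.009,.005,.001,-.001):
        arm.line_to(pk(x,y),velocity=.04);rep(f"y{y}")
        if abs(F()[1])>12: break
E
```

```text
at 43.42 [177.641   12.9452  71.1699] F [-0.2438 -0.0444 -0.7357] 0.598
grip 43.89 [177.5628  12.8976  71.5086] F [-0.4022  0.2689  6.2577] 0.224
back 44.29 [179.3524  12.7379  71.469 ] F [-6.699   1.6568  9.0933] 0.232
back2 44.59 [180.3081  12.6884  71.452 ] F [-7.9947  0.802   9.5214] 0.23
y0.009 44.84 [180.284    8.1082  71.4505] F [-5.8484 -0.3559  9.4094] 0.229
y0.005 45.09 [180.2756   3.9833  71.452 ] F [-6.516  -0.5661  8.9215] 0.227
y0.001 45.34 [180.3121   0.1305  71.457 ] F [-6.7367 -0.6577  9.9243] 0.23
y-0.001 45.59 [180.4194  -0.0911  71.4517] F [-7.0328  3.5962 10.0494] 0.229
```

```bash
python3 - <<'E'
from h import *
arm.line_to(pk(.150,-.0005),velocity=.04);rep("150")
x=.150;log=[]
while x>.128:
    x-=.001;arm.line_to(pk(x,-.0005),velocity=.03);f=F();m=magpos();log.append((x*1e3,*m[:2]*1e3,*f))
    if f[0]>-.3: break
print(np.array(log));rep("end")
E
```

```text
150 46.62 [145.052    0.0069  71.5032] F [-6.9599  2.7723  7.8411] 0.232
[[149.     144.3339   0.0198  -5.9048   2.089    6.7123]
 [148.     143.4514   0.0068  -7.0802   2.914    7.1895]
 [147.     142.4687   0.0163  -5.5943   2.6867   6.7451]
 [146.     141.5852  -0.0004  -5.4165   2.3594   6.9563]
 [145.     140.7656   0.0104  -5.5015   2.7533   6.2909]
 [144.     139.8155   0.0155  -6.3136   2.5884   6.5107]
 [143.     138.8146   0.016   -5.6403   2.1979   7.2606]
 [142.     137.848    0.0464  -5.9193   2.6323   5.8955]
 [141.     136.9584   0.022   -4.6689   1.6441   6.445 ]
 [140.     136.072    0.0079  -5.889    2.2062   6.2007]
 [139.     135.1427   0.0282  -4.4374   2.2421   5.6459]
 [138.     134.1184   0.0307  -5.3246   1.3661   6.6909]
 [137.     133.4897   0.0421  -4.7533   2.2258   6.624 ]
 [136.     133.4025   0.0328  -2.662    1.4169   6.0363]
 [135.     133.3438   0.0449  -2.177    2.0664   6.7823]
 [134.     133.2833   0.0493  -0.4272   0.7933   6.6974]
 [133.     133.2296   0.0549   0.1888   1.1558   6.41  ]]
end 50.88 [133.2296   0.0549  71.555 ] F [0.1888 1.1558 6.41  ] 0.225
```

```bash
python3 - <<'E'
from h import *
arm.move_gripper(.6);rep("open")
arm.line_to(pk(.133,0,.16),velocity=.15);rep("up")
arm.line_to(np.array(arm.read_tool_pos())+U*.04+[0,0,.07],velocity=.2,ori=RP.as_quat());rep("view")
cv2.imwrite("pics/f.png",np.hstack([snapshot("wrist")[60:,150:350],cv2.resize(snapshot("side")[200:340,215:405],(440,324))]))
E
```

```text
open 51.28 [133.0695  -0.6106  70.878 ] F [-0.2705 -0.6652  0.1908] 0.597
up 52.02 [133.4185   0.0286 159.6386] F [ 0.1801 -0.1867 -0.2149] 0.6
view 52.58 [154.8322  -0.26   225.9942] F [-0.7351 -1.2914 -1.0165] 0.604
```

View pics/f.png

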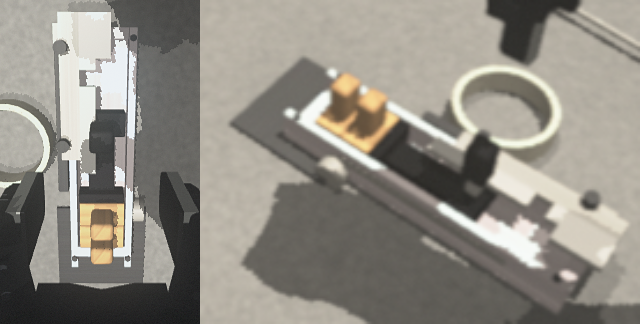

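Both mounts stand upright and side by side, at (102,235) in the left panel and (360,110) in the right. They are pressed against the front stop by the follower, and the knob is free in line. Handing in.

```bash
python3 -c "
from station import ticket;print(ticket.finish_job())"
```

```text
the job is handed in; nothing more can be done
None
```

The job is handed in after about 53 s of robot time: both wooden mounts stand upright, side by side in the track, pressed against the front stop by the follower, and the knob is released and in line.

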